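# Isolate a test box and hold its guard open for inspection

### The job

Make the terminal test box safe and open it for inspection: pull the red isolating plug straight up out of its black socket, set it down in the blue tray without dropping it and let go of it, and only then raise the yellow-framed guard, which has a black handle. The guard falls shut if let go, so finish still holding it with the gripper, steady at 60 degrees open. Leave the tape, pliers, wick reel and circuit board on the bench alone.

Things in the scene. Friction and masses are not known exactly. Their poses are not given: they have to be found in the camera images.
- test_box: Fixed test box: base plate 190 x 275 mm; open grey housing 170 (x) x 190 (y) mm on it, rim at 72 mm, terminal board inside; black socket block 48 x 52 mm, top at 55 mm, at the housing's +y (left) side. Heights from its origin, 2 mm over z = 0 under the housing's middle; z up; its -x side is the front, facing the robot; the guard's hinge runs along y at the back.
- socket_mouth (a point): Centre of the socket's mouth, in the top face of the socket block, at (-20, 140, 55) mm in the test box's frame. The hole is 20 (x) x 18 (y) mm and the plug leaves it straight upward.
- plug_grip (a point): Centre of the plug's red grip, 20 (x) x 34 (y) x 36 mm high, over a 32 x 38 x 6 mm shoulder and a shank 16 x 14 mm, 29 mm long. 24 mm above the shoulder's underside, which rests on the socket's top; in the socket the axes are the test box's. 60 to 110 g. Sprung rollers hold it: the pull is about 10 N over the first 10 mm, then free; fully out after 30 mm.
- tray: Fixed blue open tray 140 (x) x 130 (y) x 26 mm with 4 mm walls and floor. Origin on the mat, 2 mm over z = 0, under its centre, z up.
- guard_handle (a point): Middle of the guard's handle: a black round bar of 12 mm diameter, 100 mm long between its posts, parallel to the test box's y axis and to the hinge. Shut, it is 112 mm above the test box's origin, 36 mm above the middle of the guard's plate (27 mm clear beneath the bar), 155 mm in front of the hinge line. It swings with the guard.
- guard_hinge (a point): Middle of the guard's hinge line, fixed at (85, 0, 76) mm in the test box's frame; the line is parallel to the test box's y axis. Opening moves the handle up and then back, away from the robot, about this line.
- guard (a joint): Opening angle of the guard, rad: 0 shut (level), 1.05 = 60 degrees open, stop at 1.5. The guard is a yellow frame 174 x 194 x 6 mm with a clear window, about 0.3 kg, with a light closing spring: it falls shut from any angle; lifting at the handle takes about 2 N.
- tape_black: Bystander: roll of black tape lying flat, 67 mm across, 19 mm high; origin under its centre.
- long_nose: Bystander: long-nose pliers with yellow handles, 149 x 75 x 12 mm; origin under the centre.
- wick_reel: Bystander: small blue reel, 42 mm across, 12 mm high; origin under its centre.
- pcb: Bystander: green circuit board with components, 45 x 75 x 13 mm; origin under its centre.
Things that resemble listed ones, but are neither listed nor needed, are in the scene too. Of the things shaped like the part that bears plug_grip, the red one is meant.

How it is judged:
On the way, in this order (a step that is already met when the one before it is completed fails the run):
1. the plug is pulled out of its socket with the guard still shut (z of plug_grip in the frame of socket_mouth above 0.054 m and contact force between the fingers and plug above 0.3 N and value of joint guard below 0.1 rad), for 0.05 s.
2. the fingers bring the plug down into the tray (x of plug_grip in the frame of tray between -0.07 and 0.07 m and y of plug_grip in the frame of tray between -0.065 and 0.065 m and height (world z) of plug_grip below 0.09 m and contact force between the fingers and plug above 0.3 N and value of joint guard below 0.1 rad).
3. the plug is let go and at rest in the tray, with the guard still shut (x of plug_grip in the frame of tray between -0.07 and 0.07 m and y of plug_grip in the frame of tray between -0.065 and 0.065 m and height (world z) of plug_grip below 0.065 m and contact force between each of the arm, the fingers and plug below 0.05 N and contact force between plug and tray above 0.2 N and linear speed of plug below 0.03 m/s and value of joint guard below 0.1 rad), for 0.2 s.
At the end, for the whole second after the job is handed in: The guard is held still by the gripper's fingers at 60 degrees open (within 5 degrees), not propped on the plug, and the plug lies at rest in the tray (value of joint guard between 0.96 and 1.135 rad and velocity of joint guard between -0.08 and 0.08 rad/s and contact force between the fingers and guard above 0.5 N and contact force between plug and guard below 0.05 N and x of plug_grip in the frame of tray between -0.07 and 0.07 m and y of plug_grip in the frame of tray between -0.065 and 0.065 m and height (world z) of plug_grip below 0.065 m and linear speed of plug below 0.03 m/s); the arm keeps its last pose, push and grip.
It fails at once if the guard is raised while the plug is still in its socket (value of joint guard above 0.12 rad and distance between plug_grip and socket_mouth below 0.05 m).
It fails at once if a bystander (tape, pliers, wick reel, circuit board) is moved more than 20 mm (distance of any of tape_black, long_nose, wick_reel, pcb from where it was at the start of the episode above 0.02 m).
It also fails if it takes over 51 s, if anything falls off the work surface, if the arm or the gripper's body presses on something with over 40 N, if the wrist force passes 120 N, or if a joint passes its speed limit or range.

### The arm

A 7-joint arm with a two-finger parallel gripper is mounted at the origin on a cart in front of the work surface, level with it; the furniture and walls round the work are solid. World frame = base frame: x ahead of the robot, y to its left, z up, the work surface at z = 0. Lengths are in m, angles in rad, forces in N, time in s.
With the tool pointing down it reaches from about 0.425 to 0.875 m from the base axis. Payload 4.7 kg.
Tool frame: the origin (TCP) lies midway between the tips of the shut fingers; the grasp point (between the pads) lies 19 mm behind it; x points along the fingers, y is the direction in which the jaws open and shut, and the axes are right-handed (so a half turn about x gives the same grasp; the last joint's range is limited). The gripper opens to 87 mm and grips with 3 to 60 N. Pads are 19 mm wide; open, the fingers measure 117 mm over their backs; the gripper's body (75 mm by 190 mm) begins 51 mm behind the grasp point.
Start: joints at [0.014, 0.321, -0.07, 1.45, 0.023, 1.371, -0.057], TCP at [0.65, -0, 0.191] pointing down, gripper open.
Joint ranges: [-2.86, 2.86], [-0.3, 2.09], [-1.38, 1.24], [0.06, 2.45], [-1.56, 4.7], [0.09, 2.05], [-2.69, 2.69]. Speed limits (rad/s): [2.57, 2.57, 3.14, 3.14, 3.14, 3.14, 3.14].

### API

Orientations are given as a rotation vector (axis times angle).
In Python, from bench import ctrl gives the robot as it stands. The module is installed in compiled form; this text tells all that it offers.
- The arm moves only by the shell command python3 -m jog 'ROWS' [FORCE]. ROWS is JSON, a list of rows, each an object with "rot": the turn, a rotation vector about the tool's x, y, z in units of 5 degrees (1.0 is 5 degrees), a list of three; "travel": the shift along the tool's x, y, z in units of 0.3 m (1.0 is 0.3 m), a list of three; "jaw": the closure, from -1 (fully open) to 1 (shut), so that 0 is half open. In form: [{"rot": [ax, ay, az], "travel": [tx, ty, tz], "jaw": jaw}, ...]. A call has 1 to 8 rows; each row shifts and turns the commanded pose from where the row before left it, along the tool's axes as they then stand; what a row does not reach is not made up. A row lasts 1/10 s, in which the tool goes at most 50 mm and 8.59 degrees, less where a joint would pass 70% of its speed; a pose out of reach is approached as far as the arm can. A call with a number of a shift or a turn outside -1 to 1 is refused whole. A call with a gripper value outside its range is refused whole. The fingers move at their own pace and stop on an object; FORCE is the grip in N (left out, the last holds). Time passes only in rows, so rows that do not move let the fingers close. It gives the time, the measured TCP pose, the force and the opening at its end, in the units of the state.
- ctrl.get_state(): the state, without advancing time (a new reading comes with each control period).
- ctrl.get_image(name): name is "scene" or "side" or "wrist"; returns the picture (420x560x3 uint8, red, green, blue); there is no depth.
- ctrl.camera_model(name): a dict with "mtx" (3x3 intrinsics, pixels), "k1" (the pictures are not rectified: a ray, as slopes to the right and down, at radius r is drawn at 1 + k1 r^2 times it, then the intrinsics apply), "extrinsics" (4x4, takes a point from world to camera coordinates); the wrist camera has in their place "hand_eye" (4x4, takes a point from camera to tool coordinates, whose origin is the TCP and whose axes are the tool frame's). Camera axes: x right, y up, looking along -z (the intrinsics and any distortion apply to the point x, -y, -z); pixel columns grow to the right and rows downward; lengths in m; the calibration is good to about 2 mm. A picture is of the moment at which its call begins: read the wrist's pose just before it. camera_model takes no time and is no camera call.
- ctrl.close_job(): hands the job in, once; it reports no verdict.
The state is a dict: "time": time; "joint_positions": joint angles; "qd": joint speeds; "joint_torque": joint torques, N m; "position": TCP position; "tool_rot": TCP orientation; "ft_force": force on the tool from outside, world axes, zero at the start; "torque": the same for the moment, N m; "grip_width": opening from 0.0 (shut) to 1.0 (fully open).
Only numpy, scipy, OpenCV 4.12 (cv2) and the standard library are available. Lean on these libraries where they do the work, as an engineer would, in place of code of your own. Each camera call takes 0.05 s, during which the arm holds its last target.

## Working session

There is one attempt and no reset: what is moved stays moved. The work goes in short steps, Python scripts to look and compute and a shell command to move; the robot and the scene stay as the last step left them, time stands still between calls to the robot, and variables do not carry over. Pictures are saved under pics/ and viewed, and the job is handed in when it is done.

```bash
ls; mkdir -p pics; python3 - <<'E'
from bench import ctrl
import cv2, numpy as np
np.set_printoptions(precision=4,suppress=True)
s=ctrl.get_state(); print({k:s[k] for k in ('time','position','tool_rot','ft_force','grip_width')})
for n in ('scene','side','wrist'):
    m=ctrl.camera_model(n); print(n,m)
    im=ctrl.get_image(n); cv2.imwrite(f'pics/{n}0.png',im[:,:,::-1])
E
```

```text
pics
{'time': 0.0, 'position': array([ 0.6494, -0.    ,  0.1897]), 'tool_rot': array([ 1.2082,  1.2106, -1.2107]), 'ft_force': array([ 0.0688, -0.3231,  0.7558]), 'grip_width': 1.000952966988969}
scene {'mtx': array([[450.6962,   0.    , 287.8761],
       [  0.    , 450.6962, 216.9581],
       [  0.    ,   0.    ,   1.    ]]), 'k1': 0.008333358501123267, 'extrinsics': array([[-0.5436, -0.8393,  0.0005,  0.3786],
       [ 0.5241, -0.339 ,  0.7812, -0.29  ],
       [-0.6555,  0.425 ,  0.6242, -0.9914],
       [ 0.    ,  0.    ,  0.    ,  1.    ]])}
side {'mtx': array([[466.7803,   0.    , 278.004 ],
       [  0.    , 466.7803, 201.8892],
       [  0.    ,   0.    ,   1.    ]]), 'k1': -0.1625310718024895, 'extrinsics': array([[-0.9976,  0.065 ,  0.0231,  0.4981],
       [-0.0125, -0.4995,  0.8662,  0.013 ],
       [ 0.0679,  0.8638,  0.4992, -1.4679],
       [ 0.    ,  0.    ,  0.    ,  1.    ]])}
wrist {'mtx': array([[302.4426,   0.    , 279.3767],
       [  0.    , 302.4426, 208.6611],
       [  0.    ,   0.    ,   1.    ]]), 'k1': -0.06467315680310137, 'hand_eye': array([[-0.0009,  0.3056, -0.9522, -0.1937],
       [ 1.    ,  0.002 , -0.0003, -0.0004],
       [ 0.0018, -0.9522, -0.3056, -0.0847],
       [ 0.    ,  0.    ,  0.    ,  1.    ]])}
```

View pics/scene0.png

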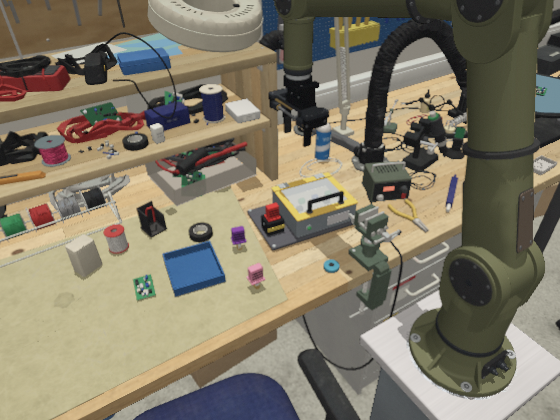

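View pics/side0.png

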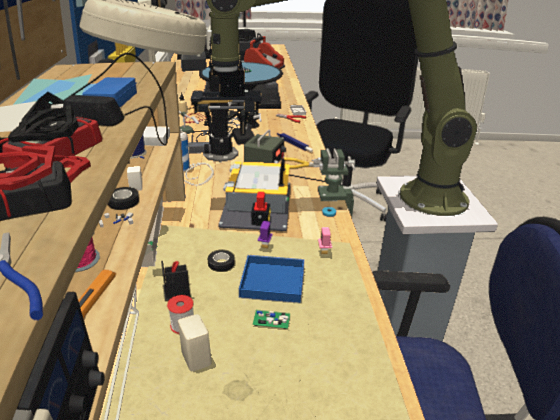

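View pics/wrist0.png

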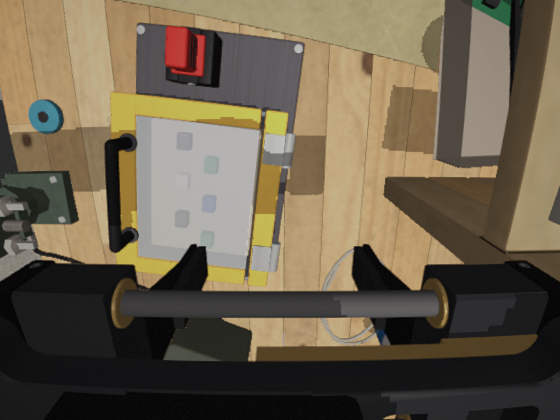

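```bash
cat > h.py <<'E'
from bench import ctrl
import cv2, numpy as np
from scipy.spatial.transform import Rotation as R
np.set_printoptions(precision=4,suppress=True)
def cam(n,state=None):
    m=ctrl.camera_model(n); K=m['mtx']; d=np.array([m['k1'],0,0,0.])
    if 'extrinsics' in m: E=m['extrinsics']
    else:
        s=state or ctrl.get_state(); T=np.eye(4); T[:3,:3]=R.from_rotvec(s['tool_rot']).as_matrix(); T[:3,3]=s['position']
        E=np.linalg.inv(T@m['hand_eye'])
    return K,d,E
def ray(c,uv):
    K,d,E=c; p=cv2.undistortPoints(np.array([[uv]],float),K,d)[0,0]
    v=E[:3,:3].T@np.array([p[0],-p[1],-1.]); o=-E[:3,:3].T@E[:3,3]
    return o,v/np.linalg.norm(v)
def plane(c,uv,z):
    o,v=ray(c,uv); return o+v*(z-o[2])/v[2]
def proj(c,P):
    K,d,E=c; P=np.atleast_2d(P).astype(float); q=P@E[:3,:3].T+E[:3,3]; q=q*[1,-1,-1]
    return cv2.projectPoints(q,np.zeros(3),np.zeros(3),K,d)[0][:,0]
def tri(rs):
    A=np.zeros((3,3));b=np.zeros(3)
    for o,v in rs:
        M=np.eye(3)-np.outer(v,v);A+=M;b+=M@o
    return np.linalg.solve(A,b)
E
python3 - <<'E'
from h import *
s=ctrl.get_state()
print(R.from_rotvec(s['tool_rot']).as_matrix())
C={n:cam(n) for n in('scene','side','wrist')}
I={n:cv2.imread(f'pics/{n}0.png') for n in C}
for n,roi in (('scene',(150,230,240,300)),('side',(230,250,310,305))):
    h=cv2.cvtColor(I[n],cv2.COLOR_BGR2HSV); m=cv2.inRange(h,(95,120,60),(115,255,255))
    x0,y0,x1,y1=roi; k=np.zeros_like(m);k[y0:y1,x0:x1]=m[y0:y1,x0:x1]
    cn=max(cv2.findContours(k,0,2)[0],key=cv2.contourArea)
    q=cv2.approxPolyDP(cv2.convexHull(cn),4,True)[:,0]; print(n,q.tolist())
    for u in q: print(u,plane(C[n],u,0.028))
def crop(n,b,f):
    x0,y0,x1,y1=b; cv2.imwrite(f'pics/{n}_c.png',cv2.resize(I[n][y0:y1,x0:x1],None,fx=f,fy=f,interpolation=cv2.INTER_CUBIC))
crop('wrist',(90,10,310,300),2); crop('scene',(130,170,370,310),3); crop('side',(200,150,360,310),3.5)
E
```

```text
[[-0.0015  1.      0.    ]
 [-0.0001  0.     -1.    ]
 [-1.     -0.0015  0.0001]]
scene [[209, 242], [224, 280], [175, 295], [163, 254]]
[209 242] [0.591  0.3234 0.028 ]
[224 280] [0.4424 0.3526 0.028 ]
[175 295] [0.4621 0.4726 0.028 ]
[163 254] [0.6136 0.4452 0.028 ]
side [[248, 256], [303, 260], [299, 301], [240, 296]]
[248 256] [0.5943 0.3236 0.028 ]
[303 260] [0.4618 0.3443 0.028 ]
[299 301] [0.4866 0.4898 0.028 ]
[240 296] [0.6134 0.4689 0.028 ]
```

View pics/wrist_c.png

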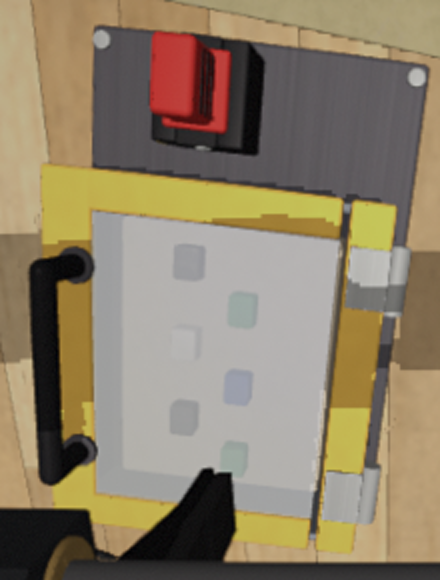

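View pics/scene_c.png

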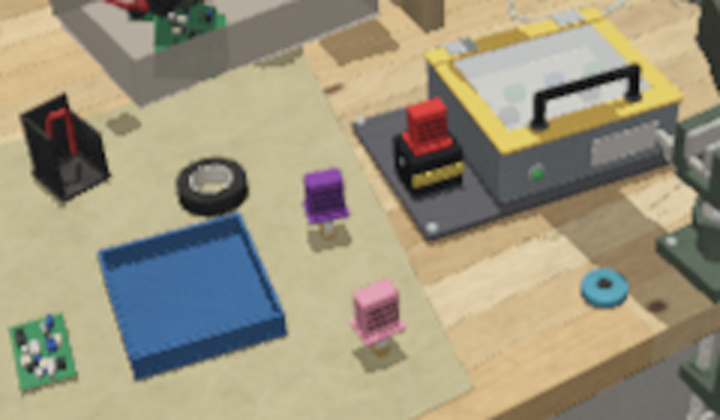

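View pics/side_c.png

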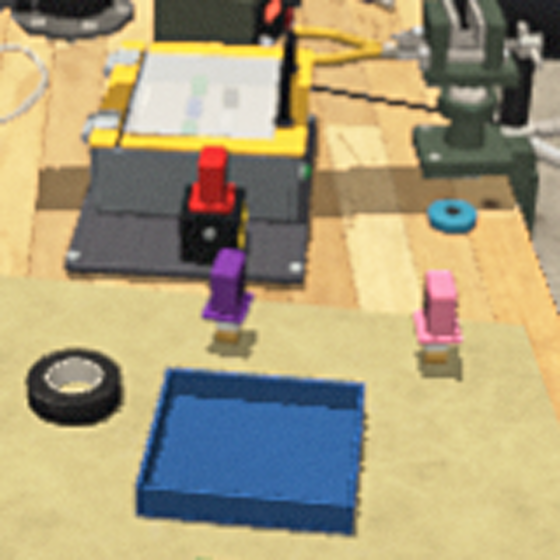

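```bash
python3 - <<'E'
from h import *
C={n:cam(n) for n in('scene','side','wrist')}
w=lambda x,y:(x/2+90,y/2+10); sc=lambda x,y:(x/3+130,y/3+170); sd=lambda x,y:(x/3.5+200,y/3.5+150)
W=C['wrist']
h1,h2=plane(W,w(42,268),.114),plane(W,w(47,475),.114); print('handle',h1,h2,h1-h2)
print('screws',plane(W,w(101,39),.01),plane(W,w(417,77),.01))
for p in ((152,33),(197,37),(200,115),(152,110)): print('plugtop',plane(W,w(*p),.099))
print('tri plug',tri([ray(W,w(175,74)),ray(C['scene'],sc(427,105)),ray(C['side'],sd(213,151))]), tri([ray(W,w(175,74)),ray(C['scene'],sc(427,105))]))
print('guard corners',[plane(W,w(*p),.081) for p in((42,163),(396,203),(355,552))])
for n,f,pts in(('scene',sc,[(540,122),(637,70)]),):
  for p in pts: print(n,plane(C[n],f(*p),.114))
print('tri hA',tri([ray(W,w(42,268)),ray(C['scene'],sc(538,100))]),tri([ray(W,w(47,475)),ray(C['scene'],sc(638,72))]))
print('purple,pink',plane(C['scene'],sc(328,232),.002),plane(C['scene'],sc(380,345),.002),plane(C['side'],sd(228,335),.002),plane(C['side'],sd(436,357),.002))
print('reel',plane(W,(46,116),.006))
print('vise side', plane(W,(40,195),.1))
E
```

```text
handle [0.4983 0.0592 0.114 ] [ 0.4833 -0.0424  0.114 ] [0.0149 0.1016 0.    ]
screws [0.4928 0.1771 0.01  ] [0.6709 0.1543 0.01  ]
plugtop [0.5526 0.1567 0.099 ]
plugtop [0.572  0.1545 0.099 ]
plugtop [0.5711 0.1232 0.099 ]
plugtop [0.5499 0.1257 0.099 ]
tri plug [0.5591 0.1398 0.0995] [0.5606 0.1397 0.0978]
guard corners [array([0.4873, 0.1061, 0.081 ]), array([0.6575, 0.0853, 0.081 ]), array([ 0.6352, -0.1059,  0.081 ])]
scene [0.4664 0.0793 0.114 ]
scene [ 0.4819 -0.0415  0.114 ]
tri hA [0.4969 0.0594 0.1111] [ 0.4819 -0.0432  0.1113]
purple,pink [0.5535 0.2524 0.002 ] [0.4056 0.2821 0.002 ] [0.549 0.245 0.002] [0.3971 0.2783 0.002 ]
reel [0.3574 0.0856 0.006 ]
vise side [0.406  0.0086 0.1   ]
```

```bash
python3 -m jog '[{"rot":[0,0,0],"travel":[0,-0.075,-0.117],"jaw":-1},{"rot":[0,0,0],"travel":[0,-0.075,-0.117],"jaw":-1},{"rot":[0,0,0],"travel":[0,-0.075,-0.117],"jaw":-1},{"rot":[0,0,0],"travel":[0,-0.075,-0.117],"jaw":-1},{"rot":[0.72,0,0],"travel":[0,0,0],"jaw":-1},{"rot":[0.72,0,0],"travel":[0,0,0],"jaw":-1},{"rot":[0,0,0],"travel":[0,0,0],"jaw":-1}]' 40
python3 - <<'E'
from h import *
s=ctrl.get_state(); print(s['time'],s['position'],R.from_rotvec(s['tool_rot']).as_matrix(),s['ft_force'])
for n in('wrist','scene','side'): cv2.imwrite(f'pics/{n}1.png',ctrl.get_image(n)[:,:,::-1])
E
```

```text
time: 0.85
position: [0.5596, 0.1406, 0.1906]
tool_rot: [1.3, 1.147, -1.301]
ft_force: [0.6, 0.0, -0.8]
grip_width: 1.001
0.85 [0.5596 0.1406 0.1906] [[-0.0003  0.9922 -0.1248]
 [-0.0004 -0.1248 -0.9922]
 [-1.     -0.0002  0.0004]] [ 0.5524  0.0469 -0.8266]
```

View pics/wrist1.png

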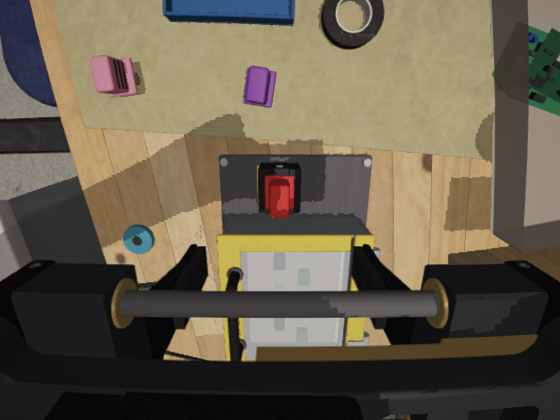

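View pics/scene1.png

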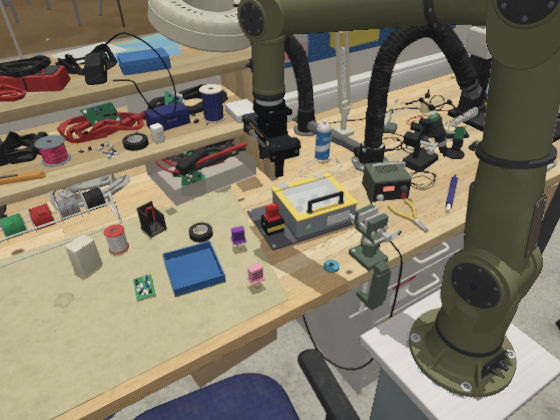

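```bash
python3 - <<'E'
from h import *
W=cam('wrist'); I=cv2.imread('pics/wrist1.png'); h=cv2.cvtColor(I,cv2.COLOR_BGR2HSV)
m=cv2.inRange(h,(0,150,90),(8,255,255))|cv2.inRange(h,(172,150,90),(180,255,255)); m[:150]=0;m[225:]=0
ys,xs=np.where(m); print(xs.min(),xs.max(),ys.min(),ys.max())
cv2.imwrite('pics/p1.png',cv2.resize(I[150:230,210:380],None,fx=4.5,fy=4.5,interpolation=cv2.INTER_CUBIC))
print(proj(W,[[.5596,.1406,.099]]), 'screws',[plane(W,p,.01) for p in((224,162),(367.5,162))])
print('tray', [plane(W,p,.028) for p in((166,16),(294,20))])
E
```

```text
265 293 175 217
[[279.2448 201.5012]] screws [array([0.4947, 0.174 , 0.01  ]), array([0.6719, 0.1516, 0.01  ])]
tray [array([0.4638, 0.3387, 0.028 ]), array([0.5976, 0.3159, 0.028 ])]
```

View pics/p1.png

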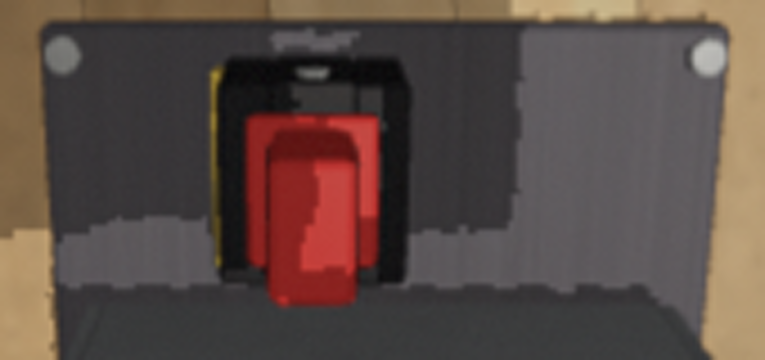

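```bash
python3 -m jog '[{"rot":[0,0,0],"travel":[0.134,0,0],"jaw":-1},{"rot":[0,0,0],"travel":[0.134,0,0],"jaw":-1},{"rot":[0,0,0],"travel":[0.134,0,0],"jaw":-1},{"rot":[0,0,0],"travel":[0,0,0],"jaw":-1},{"rot":[0,0,0],"travel":[0,0,0],"jaw":1},{"rot":[0,0,0],"travel":[0,0,0],"jaw":1},{"rot":[0,0,0],"travel":[0,0,0],"jaw":1},{"rot":[0,0,0],"travel":[0,0,0],"jaw":1}]' 40
python3 -m jog '[{"rot":[0,0,0],"travel":[0,0,0],"jaw":1},{"rot":[0,0,0],"travel":[0,0,0],"jaw":1},{"rot":[0,0,0],"travel":[0,0,0],"jaw":1}]'
python3 - <<'E'
from h import *
for n in('wrist','scene'): cv2.imwrite(f'pics/{n}2.png',ctrl.get_image(n)[:,:,::-1])
E
```

```text
time: 1.8
position: [0.5613, 0.1407, 0.0721]
tool_rot: [1.303, 1.146, -1.298]
ft_force: [-0.8, -0.2, 0.4]
grip_width: 0.725
time: 2.1
position: [0.5601, 0.1404, 0.0703]
tool_rot: [1.301, 1.147, -1.301]
ft_force: [1.0, -0.1, -0.2]
grip_width: 0.451
```

View pics/wrist2.png

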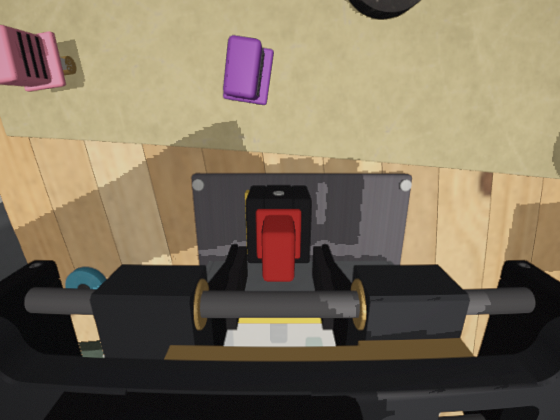

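Fingers straddle the red plug (278,245), centred between the pads; closing goes on.

```bash
python3 -m jog '[{"rot":[0,0,0],"travel":[0,0,0],"jaw":1},{"rot":[0,0,0],"travel":[0,0,0],"jaw":1},{"rot":[0,0,0],"travel":[0,0,0],"jaw":1},{"rot":[0,0,0],"travel":[0,0,0],"jaw":1},{"rot":[0,0,0],"travel":[0,0,0],"jaw":1}]'
python3 - <<'E'
from h import *
for n in('wrist','scene'): cv2.imwrite(f'pics/{n}3.png',ctrl.get_image(n)[:,:,::-1])
s=ctrl.get_state(); print(s['grip_width'],s['ft_force'],s['position'])
E
```

```text
time: 2.7
position: [0.56, 0.1403, 0.0701]
tool_rot: [1.301, 1.147, -1.301]
ft_force: [-0.6, 0.7, -0.3]
grip_width: 0.015
0.007856852425733309 [-0.4832 -0.0697 -0.4139] [0.56   0.1404 0.0701]
```

View pics/wrist3.png

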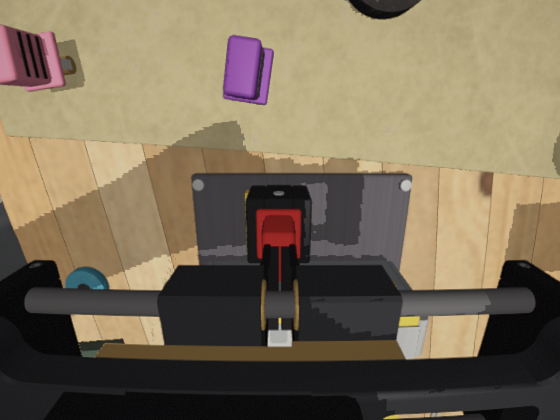

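```bash
python3 - <<'E'
from h import *
for k in '23':
    I=cv2.imread(f'pics/wrist{k}.png'); cv2.imwrite(f'pics/wz{k}.png',cv2.resize(I[180:300,200:360],None,fx=5,fy=5,interpolation=cv2.INTER_CUBIC))
    I=cv2.imread(f'pics/scene{k}.png'); cv2.imwrite(f'pics/sz{k}.png',cv2.resize(I[130:250,220:380],None,fx=5,fy=5,interpolation=cv2.INTER_CUBIC))
W=cam('wrist'); print(proj(W,[[.56,.14,.099],[.56,.1404,.0701],[.56,.157,.099],[.56,.123,.099]]))
E
```

```text
[[280.0695 259.1035]
 [279.8767 239.3475]
 [276.4138 233.3302]
 [283.5118 283.3326]]
```

View pics/wz3.png

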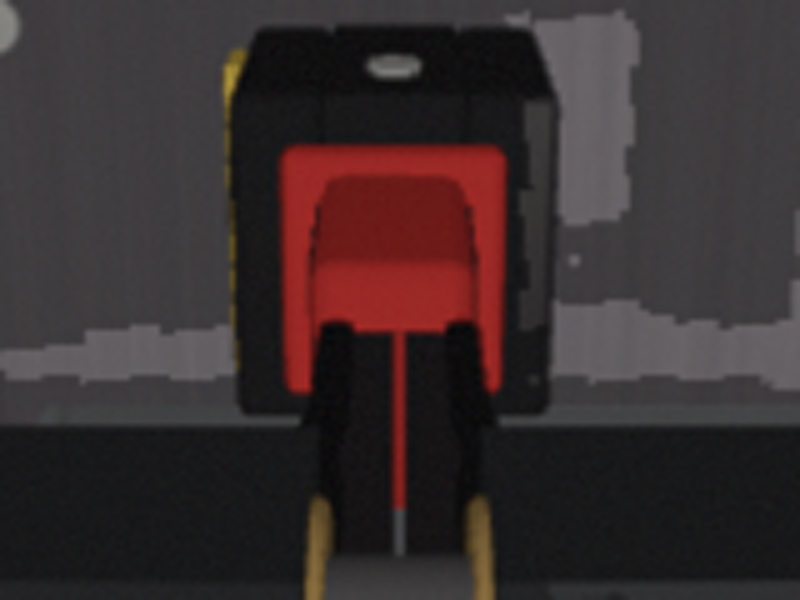

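View pics/wz2.png

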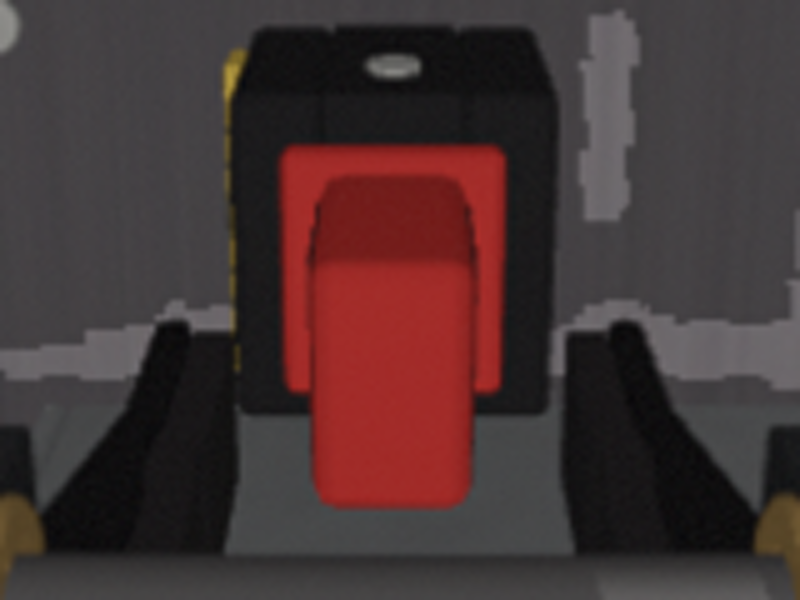

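View pics/sz3.png

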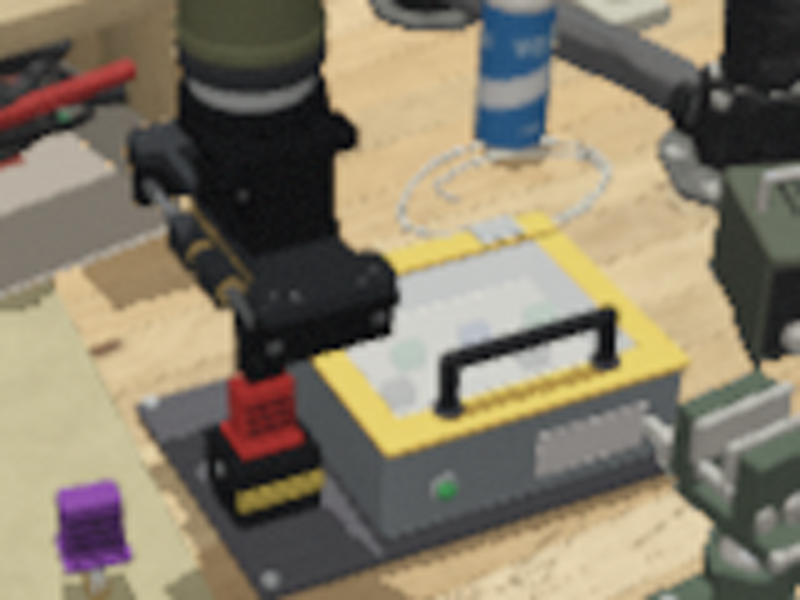

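```bash
python3 - <<'E'
from h import *
I=ctrl.get_image('side')[:,:,::-1]; cv2.imwrite('pics/side3.png',I)
cv2.imwrite('pics/dz3.png',cv2.resize(I[100:230,200:340],None,fx=5,fy=5,interpolation=cv2.INTER_CUBIC))
S=cam('scene');D=cam('side')
P=[[.56,.14,.07],[.56,.14,.099],[.56,.14,.12]]
print((proj(S,P)-[220,130])*5,(proj(D,P)-[200,100])*5)
print(-S[2][:3,:3].T@S[2][:3,3],-D[2][:3,:3].T@D[2][:3,3])
E
```

```text
[[261.658  415.5123]
 [260.5466 373.9627]
 [259.721  343.1071]] [[298.7705 515.4861]
 [298.9679 469.0207]
 [299.1212 434.7101]]
[-0.292   0.6408  0.8452] [0.5967 1.2421 0.7099]
```

View pics/dz3.png

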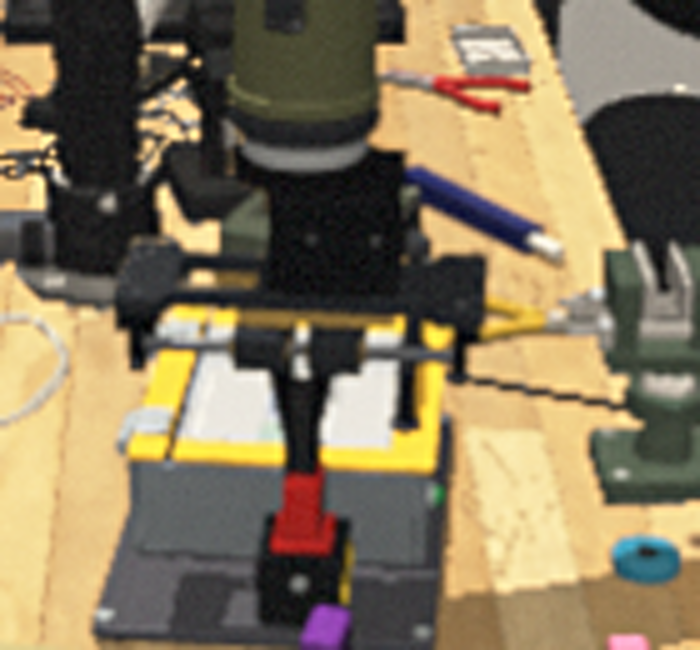

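The three views agree that the fingers shut on air. Their tips are just above the plug's top (side crop (303,475)), about 29 mm higher than the reported TCP. I'll open, go lower, and look again before closing.

```bash
python3 -m jog '[{"rot":[0,0,0],"travel":[0,0,0],"jaw":-1},{"rot":[0,0,0],"travel":[0,0,0],"jaw":-1},{"rot":[0,0,0],"travel":[0,0,0],"jaw":-1},{"rot":[0,0,0],"travel":[0,0,0],"jaw":-1},{"rot":[0,0,0],"travel":[0,0,0],"jaw":-1},{"rot":[0,0,0],"travel":[0,0,0],"jaw":-1},{"rot":[0,0,0],"travel":[0,0,0],"jaw":-1},{"rot":[0,0,0],"travel":[0,0,0],"jaw":-1}]'
python3 -m jog '[{"rot":[0,0,0],"travel":[0.045,0,0],"jaw":-1},{"rot":[0,0,0],"travel":[0.04,0,0],"jaw":-1},{"rot":[0,0,0],"travel":[0,0,0],"jaw":-1}]'
python3 - <<'E'
from h import *
out=[]
for n,(x0,y0) in(('side',(220,150)),('wrist',(200,150)),('scene',(220,150))):
    I=ctrl.get_image(n)[:,:,::-1]; cv2.imwrite(f'pics/{n}4.png',I)
    out.append(cv2.resize(I[y0:y0+110,x0:x0+(160 if n=='wrist' else 120)],(400,300),interpolation=cv2.INTER_CUBIC))
cv2.imwrite('pics/m4.png',np.vstack([np.hstack(out[:2]),np.hstack([out[2],0*out[2]])]))
E
```

```text
time: 3.65
position: [0.56, 0.1404, 0.0702]
tool_rot: [1.301, 1.147, -1.301]
ft_force: [0.1, -0.5, 0.7]
grip_width: 0.649
time: 3.95
position: [0.5578, 0.1397, 0.0417]
tool_rot: [1.298, 1.149, -1.306]
ft_force: [-0.3, 0.3, 0.0]
grip_width: 0.926
```

View pics/m4.png

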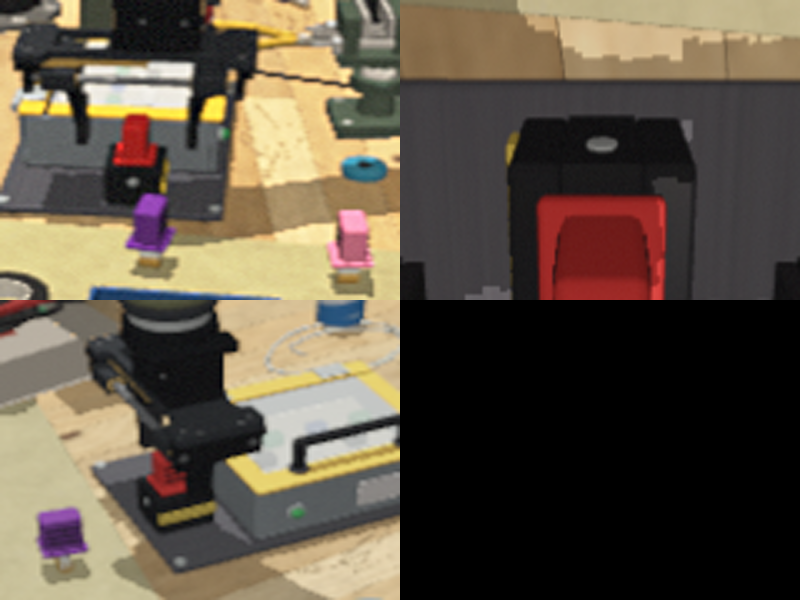

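Now the fingers straddle the red grip, with the tips near the shoulder (side panel, left tip at (82,143), plug at (135,150)). Closing.

```bash
python3 -m jog '[{"rot":[0,0,0],"travel":[0,0,0],"jaw":1},{"rot":[0,0,0],"travel":[0,0,0],"jaw":1},{"rot":[0,0,0],"travel":[0,0,0],"jaw":1},{"rot":[0,0,0],"travel":[0,0,0],"jaw":1},{"rot":[0,0,0],"travel":[0,0,0],"jaw":1},{"rot":[0,0,0],"travel":[0,0,0],"jaw":1},{"rot":[0,0,0],"travel":[0,0,0],"jaw":1},{"rot":[0,0,0],"travel":[0,0,0],"jaw":1}]' 40
python3 -m jog '[{"rot":[0,0,0],"travel":[0,0,0],"jaw":1},{"rot":[0,0,0],"travel":[0,0,0],"jaw":1},{"rot":[0,0,0],"travel":[0,0,0],"jaw":1}]'
python3 - <<'E'
from h import *
I=ctrl.get_image('side')[:,:,::-1]; cv2.imwrite('pics/side5.png',cv2.resize(I[100:230,200:340],None,fx=4,fy=4,interpolation=cv2.INTER_CUBIC))
E
```

```text
time: 4.9
position: [0.56, 0.1403, 0.0447]
tool_rot: [1.301, 1.147, -1.301]
ft_force: [-0.3, 0.0, -0.7]
grip_width: 0.359
time: 5.2
position: [0.56, 0.1404, 0.0447]
tool_rot: [1.301, 1.147, -1.301]
ft_force: [-0.8, -0.5, -0.5]
grip_width: 0.225
```

View pics/side5.png

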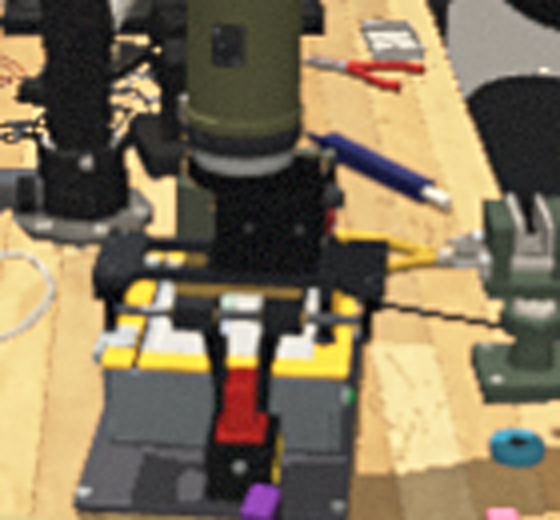

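```bash
python3 -m jog '[{"rot":[0,0,0],"travel":[-0.02,0,0],"jaw":1},{"rot":[0,0,0],"travel":[-0.02,0,0],"jaw":1},{"rot":[0,0,0],"travel":[-0.04,0,0],"jaw":1},{"rot":[0,0,0],"travel":[-0.06,0,0],"jaw":1},{"rot":[0,0,0],"travel":[-0.08,0,0],"jaw":1},{"rot":[0,0,0],"travel":[-0.08,0,0],"jaw":1},{"rot":[0,0,0],"travel":[0,0,0],"jaw":1}]'
python3 - <<'E'
from h import *
S=cam('scene');D=cam('side')
print('lamp',tri([ray(S,(207,18)),ray(D,(145,25))]))
for n in('scene','side'):
  I=ctrl.get_image(n)[:,:,::-1]; cv2.imwrite(f'pics/{n}6.png',I)
E
```

```text
time: 5.95
position: [0.5634, 0.1412, 0.1404]
tool_rot: [1.308, 1.142, -1.293]
ft_force: [0.2, 1.3, 0.2]
grip_width: 0.224
lamp [0.8181 0.1623 0.5377]
```

View pics/scene6.png

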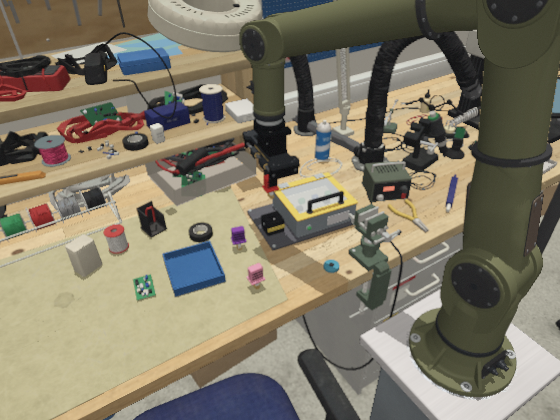

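View pics/side6.png

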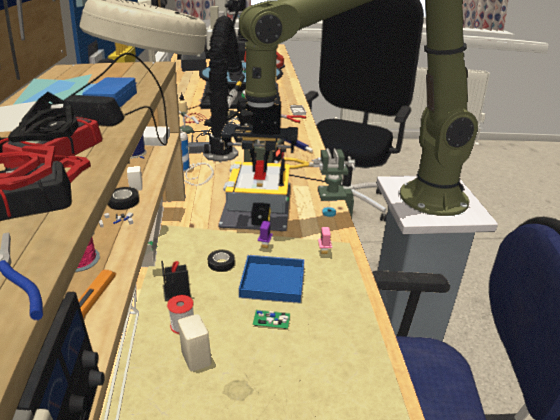

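```bash
python3 -m jog '[{"rot":[0,0,0],"travel":[0,-0.026,-0.06],"jaw":1},{"rot":[0,0,0],"travel":[0,-0.026,-0.12],"jaw":1},{"rot":[0,0,0],"travel":[0,-0.026,-0.13],"jaw":1},{"rot":[0,0,0],"travel":[0,-0.026,-0.13],"jaw":1},{"rot":[0,0,0],"travel":[0,-0.026,-0.13],"jaw":1},{"rot":[0,0,0],"travel":[0,-0.026,-0.13],"jaw":1},{"rot":[0,0,0],"travel":[0,-0.026,-0.13],"jaw":1},{"rot":[0,0,0],"travel":[0,0,0],"jaw":1}]'
python3 - <<'E'
from h import *
for n in('wrist','scene','side'):
  I=ctrl.get_image(n)[:,:,::-1]; cv2.imwrite(f'pics/{n}7.png',I)
s=ctrl.get_state(); print(s['position'])
W=cam('wrist')
print(proj(W,[s['position']]))
E
```

```text
time: 6.85
position: [0.5324, 0.4019, 0.1329]
tool_rot: [1.295, 1.158, -1.296]
ft_force: [-0.6, 0.8, -0.8]
grip_width: 0.227
[0.5367 0.3932 0.1333]
[[279.9205 239.437 ]]
```

View pics/wrist7.png

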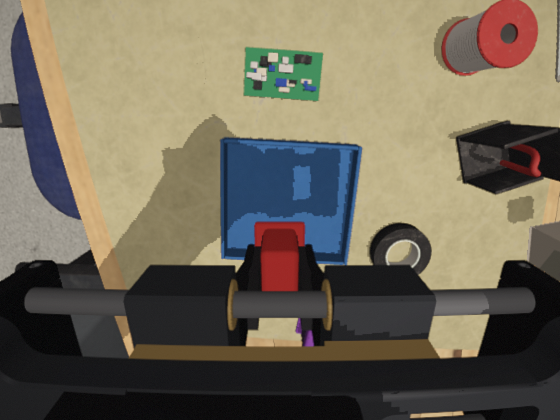

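View pics/side7.png

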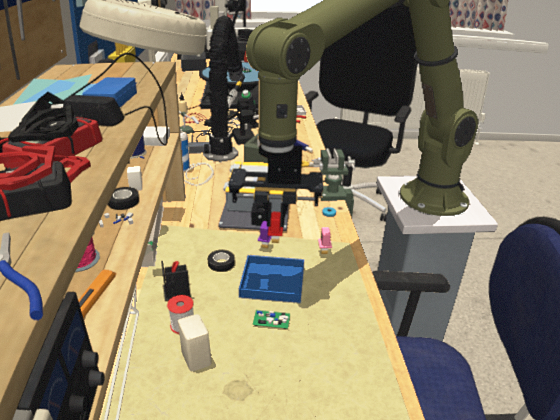

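View pics/scene7.png

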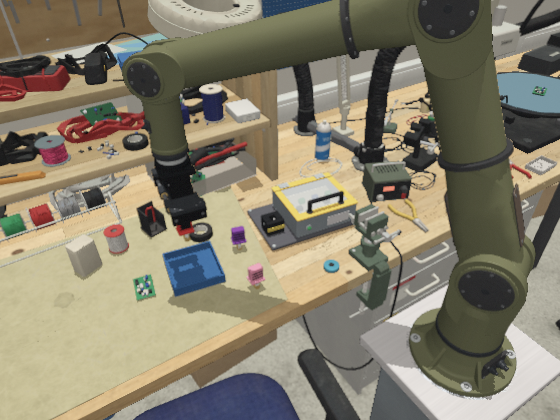

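```bash
python3 - <<'E'
from h import *
s=ctrl.get_state(); print(s['position'],R.from_rotvec(s['tool_rot']).as_matrix())
W=cam('wrist'); c=[plane(W,p,.028) for p in((222,139),(360,147),(349,264),(222,260))]
print(np.array(c), np.mean(c,0))
E
```

```text
[0.5367 0.3932 0.1333] [[-0.0014  0.9921 -0.1251]
 [-0.0023 -0.1252 -0.9921]
 [-1.     -0.0011  0.0024]]
[[0.4886 0.4594 0.028 ]
 [0.6213 0.4348 0.028 ]
 [0.6033 0.308  0.028 ]
 [0.4645 0.3308 0.028 ]] [0.5444 0.3832 0.028 ]
```

```bash
python3 -m jog '[{"rot":[0,0,0],"travel":[0.08,0,0],"jaw":1},{"rot":[0,0,0],"travel":[0.1,0,0],"jaw":1},{"rot":[0,0,0],"travel":[0.1,0,0],"jaw":1},{"rot":[0,0,0],"travel":[0.05,0,0],"jaw":1},{"rot":[0,0,0],"travel":[0.02,0,0],"jaw":1},{"rot":[0,0,0],"travel":[0,0,0],"jaw":1},{"rot":[0,0,0],"travel":[0,0,0],"jaw":1}]'
python3 - <<'E'
from h import *
o=[]
for n,(x,y) in(('scene',(150,180)),('side',(210,200))):
  I=ctrl.get_image(n)[:,:,::-1]; cv2.imwrite(f'pics/{n}8.png',I)
  o.append(cv2.resize(I[y:y+110,x:x+110],None,fx=3.6,fy=3.6,interpolation=cv2.INTER_CUBIC))
cv2.imwrite('pics/m8.png',np.hstack(o))
s=ctrl.get_state(); print(s['position'],s['ft_force'])
E
```

```text
time: 7.7
position: [0.5382, 0.3947, 0.0313]
tool_rot: [1.304, 1.146, -1.299]
ft_force: [-0.2, 0.5, -0.7]
grip_width: 0.228
[0.5382 0.395  0.0315] [-0.7619 -0.0699 -0.8846]
```

View pics/m8.png

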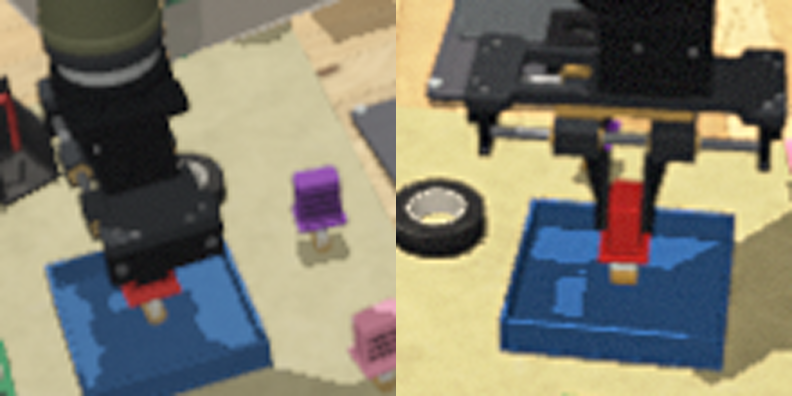

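```bash
python3 -m jog '[{"rot":[0,0,0],"travel":[0.012,0,0],"jaw":1},{"rot":[0,0,0],"travel":[0.01,0,0],"jaw":1},{"rot":[0,0,0],"travel":[0,0,0],"jaw":1}]'
python3 -m jog '[{"rot":[0,0,0],"travel":[0.006,0,0],"jaw":1},{"rot":[0,0,0],"travel":[0,0,0],"jaw":1}]'
```

```text
time: 8.1
position: [0.5369, 0.3942, 0.0228]
tool_rot: [1.301, 1.147, -1.301]
ft_force: [-0.9, -0.3, -0.7]
grip_width: 0.225
time: 8.3
position: [0.5371, 0.3944, 0.0225]
tool_rot: [1.301, 1.147, -1.301]
ft_force: [-1.7, -2.0, 5.7]
grip_width: 0.227
```

```bash
python3 -m jog '[{"rot":[0,0,0],"travel":[-0.003,0,0],"jaw":1},{"rot":[0,0,0],"travel":[0,0,0],"jaw":-1},{"rot":[0,0,0],"travel":[0,0,0],"jaw":-1},{"rot":[0,0,0],"travel":[0,0,0],"jaw":-1},{"rot":[0,0,0],"travel":[0,0,0],"jaw":-1},{"rot":[0,0,0],"travel":[0,0,0],"jaw":-1},{"rot":[0,0,0],"travel":[0,0,0],"jaw":-1},{"rot":[0,0,0],"travel":[0,0,0],"jaw":-1}]'
python3 -m jog '[{"rot":[0,0,0],"travel":[0,0,0],"jaw":-1},{"rot":[0,0,0],"travel":[0,0,0],"jaw":-1},{"rot":[0,0,0],"travel":[0,0,0],"jaw":-1}]'
python3 - <<'E'
from h import *
o=[]
for n,(x,y) in(('scene',(150,180)),('side',(210,200))):
  I=ctrl.get_image(n)[:,:,::-1]; cv2.imwrite(f'pics/{n}9.png',I)
  o.append(cv2.resize(I[y:y+110,x:x+110],None,fx=3.6,fy=3.6,interpolation=cv2.INTER_CUBIC))
cv2.imwrite('pics/m9.png',np.hstack(o))
E
```

```text
time: 9.1
position: [0.5371, 0.3942, 0.0221]
tool_rot: [1.301, 1.147, -1.301]
ft_force: [0.5, 0.3, 0.5]
grip_width: 0.783
time: 9.4
position: [0.5371, 0.3942, 0.0221]
tool_rot: [1.301, 1.147, -1.301]
ft_force: [-0.1, -0.3, 1.3]
grip_width: 0.976
```

View pics/m9.png

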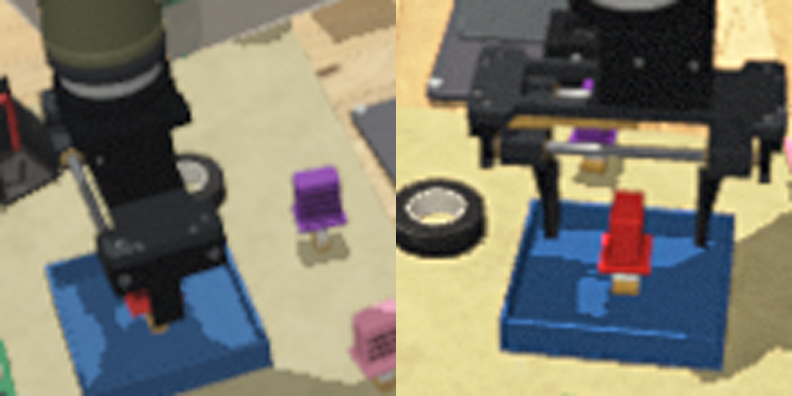

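The red plug stands upright in the tray (side panel (625,240)), with both fingers clear of it. Rising and going over to the handle.

```bash
python3 -m jog '[{"rot":[0,0,0],"travel":[-0.08,0,0],"jaw":-1},{"rot":[0,0,0],"travel":[-0.12,0,0],"jaw":-1},{"rot":[0,0,0],"travel":[-0.14,0,0],"jaw":-1},{"rot":[0,0,0],"travel":[-0.14,0,0],"jaw":-1},{"rot":[0,0,0],"travel":[-0.04,0,0.06],"jaw":-1},{"rot":[0,0,0],"travel":[0,0,0.11],"jaw":-1},{"rot":[0,0,0],"travel":[0,0,0.13],"jaw":-1},{"rot":[0,0,0],"travel":[0,0,0.13],"jaw":-1}]'
python3 -m jog '[{"rot":[0,0,0],"travel":[0,0,0.13],"jaw":-1},{"rot":[0,0,0],"travel":[0,0,0.13],"jaw":-1},{"rot":[0,0,0],"travel":[0,0,0.13],"jaw":-1},{"rot":[0,0,0],"travel":[0,0.008,0.13],"jaw":-1},{"rot":[0,0,0],"travel":[0,0,0.13],"jaw":-1},{"rot":[0,0,0],"travel":[0,0,0.13],"jaw":-1},{"rot":[0,0,0],"travel":[0,0,0.09],"jaw":-1},{"rot":[0,0,0],"travel":[0,0,0],"jaw":-1}]'
python3 -m jog '[{"rot":[0,0,0],"travel":[0,0,0],"jaw":-1}]'
python3 - <<'E'
from h import *
s=ctrl.get_state();print(s['position'])
for n in('wrist','scene','side'):
  I=ctrl.get_image(n)[:,:,::-1]; cv2.imwrite(f'pics/{n}10.png',I)
W=cam('wrist',s); print(proj(W,[[.4929,.0078,.114],[.489,.0083,.114]]))
E
```

```text
time: 10.3
position: [0.5206, 0.2652, 0.1783]
tool_rot: [1.301, 1.147, -1.3]
ft_force: [0.6, -0.9, 0.8]
grip_width: 1.001
time: 11.1
position: [0.4901, 0.002, 0.1785]
tool_rot: [1.306, 1.142, -1.307]
ft_force: [0.1, 0.4, 0.2]
grip_width: 0.999
time: 11.2
position: [0.4906, 0.007, 0.1784]
tool_rot: [1.303, 1.146, -1.301]
ft_force: [0.4, 1.1, -0.5]
grip_width: 1.002
[0.4906 0.007  0.1784]
[[282.1216 209.4508]
 [277.7382 209.458 ]]
```

View pics/wrist10.png

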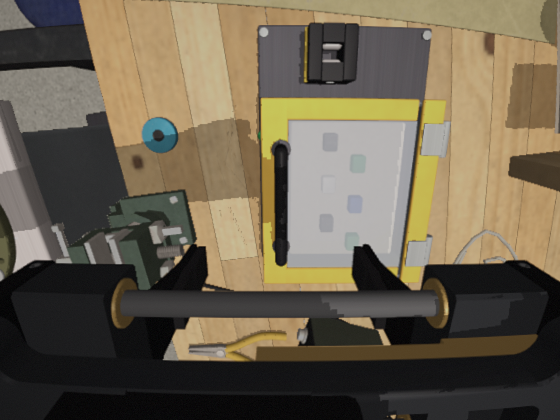

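View pics/side10.png

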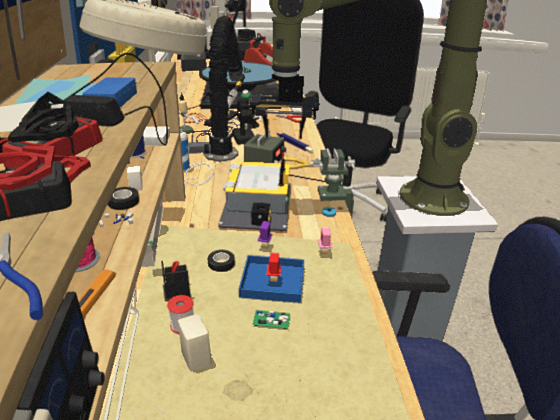

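View pics/scene10.png

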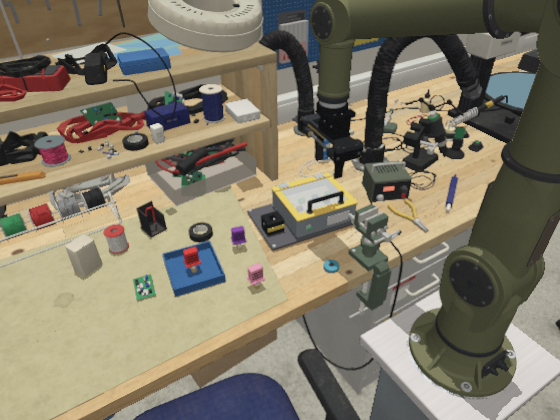

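```bash
python3 - <<'E'
from h import *
S=cam('scene');D=cam('side');W=cam('wrist')
out=[]
for n,(x,y) in(('scene',(340,190)),('side',(300,130)),('wrist',(50,180))):
  I=cv2.imread(f'pics/{n}10.png'); k=100
  out.append(cv2.resize(I[y:y+k,x:x+k],(260,260)))
cv2.imwrite('pics/v.png',np.hstack(out))
E
```

```text
(no output)
```

View pics/v.png

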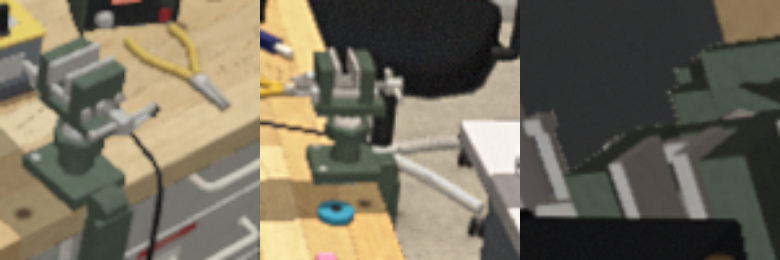

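```bash
python3 - <<'E'
from h import *
S=cam('scene');D=cam('side');W=cam('wrist')
f=lambda x,y,o,k:(o[0]+x/2.6-k*100,o[1]+y/2.6)
a=tri([ray(S,f(40,66,(340,190),0)),ray(D,f(325,52,(300,130),1))]);print(a)
a=tri([ray(S,f(78,92,(340,190),0)),ray(D,f(372,52,(300,130),1))]);print(a, proj(W,[a]))
E
```

```text
[0.3609 0.0151 0.1585]
[0.3081 0.0137 0.1597] [[ 53.4992 249.4186]]
```

```bash
python3 -m jog '[{"rot":[0,0,0],"travel":[0,0.003,-0.03],"jaw":0},{"rot":[0,0,0],"travel":[0,0,0],"jaw":0},{"rot":[0,0,0],"travel":[0,0,0],"jaw":0},{"rot":[0,0,0],"travel":[0.08,0,0],"jaw":0},{"rot":[0,0,0],"travel":[0.1,0,0],"jaw":0},{"rot":[0,0,0],"travel":[0.09,0,0],"jaw":0},{"rot":[0,0,0],"travel":[0.05,0,0],"jaw":0},{"rot":[0,0,0],"travel":[0,0,0],"jaw":0}]'
python3 - <<'E'
from h import *
s=ctrl.get_state();print(s['position'],s['ft_force'])
o=[]
for n,(x,y) in(('scene',(270,120)),('side',(210,110)),('wrist',(180,150))):
  I=ctrl.get_image(n)[:,:,::-1]; cv2.imwrite(f'pics/{n}11.png',I)
  k=120 if n!='wrist' else 180
  o.append(cv2.resize(I[y:y+k,x:x+k],(266,266) if n=='wrist' else (266,266),interpolation=cv2.INTER_CUBIC))
cv2.imwrite('pics/m11.png',np.hstack(o))
E
```

```text
time: 12.15
position: [0.4904, 0.0157, 0.0798]
tool_rot: [1.298, 1.15, -1.305]
ft_force: [-0.9, 0.1, -0.4]
grip_width: 0.509
[0.4904 0.0157 0.0798] [-0.8564  0.0515 -0.404 ]
```

View pics/m11.png

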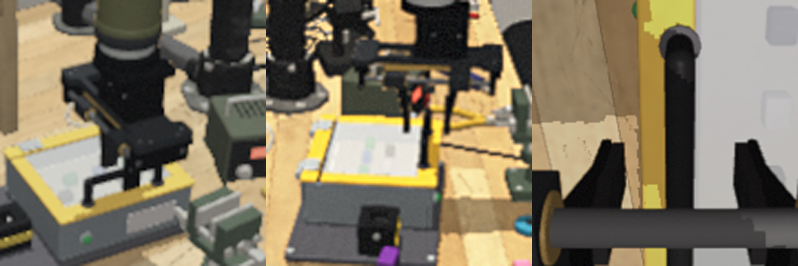

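View pics/wrist11.png

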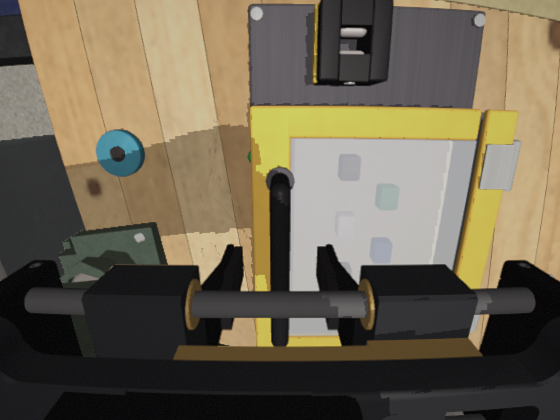

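```bash
python3 -m jog '[{"rot":[0,0,0],"travel":[0.03,0,0],"jaw":0},{"rot":[0,0,0],"travel":[0.023,0,0],"jaw":0},{"rot":[0,0,0],"travel":[0,0,0],"jaw":0}]'
python3 - <<'E'
from h import *
s=ctrl.get_state();print(s['position'],s['ft_force'])
o=[]
for n,(x,y) in(('scene',(270,120)),('side',(210,110)),('wrist',(180,150))):
  I=ctrl.get_image(n)[:,:,::-1]; cv2.imwrite(f'pics/{n}12.png',I)
  k=120 if n!='wrist' else 180
  o.append(cv2.resize(I[y:y+k,x:x+k],(266,266) if n=='wrist' else (266,266),interpolation=cv2.INTER_CUBIC))
cv2.imwrite('pics/m12.png',np.hstack(o))
E
```

```text
time: 12.6
position: [0.4918, 0.0158, 0.0653]
tool_rot: [1.3, 1.148, -1.302]
ft_force: [-0.0, 0.1, -0.6]
grip_width: 0.501
[0.4918 0.0158 0.0653] [-0.026   0.0935 -0.5668]
```

View pics/m12.png

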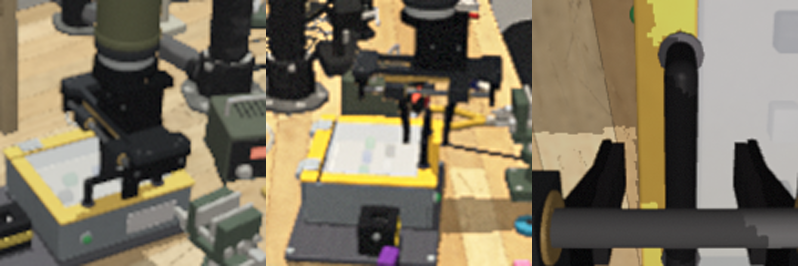

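```bash
python3 -m jog '[{"rot":[0,0,0],"travel":[0,0,0],"jaw":1},{"rot":[0,0,0],"travel":[0,0,0],"jaw":1},{"rot":[0,0,0],"travel":[0,0,0],"jaw":1},{"rot":[0,0,0],"travel":[0,0,0],"jaw":1},{"rot":[0,0,0],"travel":[0,0,0],"jaw":1},{"rot":[0,0,0],"travel":[0,0,0],"jaw":1},{"rot":[0,0,0],"travel":[0,0,0],"jaw":1},{"rot":[0,0,0],"travel":[0,0,0],"jaw":1}]' 35
python3 - <<'E'
from h import *
s=ctrl.get_state();print(s['position'],s['ft_force'])
o=[]
for n,(x,y) in(('scene',(270,120)),('side',(210,110)),('wrist',(180,150))):
  I=ctrl.get_image(n)[:,:,::-1]; cv2.imwrite(f'pics/{n}13.png',I)
  k=120 if n!='wrist' else 180
  o.append(cv2.resize(I[y:y+k,x:x+k],(266,266) if n=='wrist' else (266,266),interpolation=cv2.INTER_CUBIC))
cv2.imwrite('pics/m13.png',np.hstack(o))
E
```

```text
time: 13.55
position: [0.493, 0.0158, 0.0664]
tool_rot: [1.302, 1.146, -1.3]
ft_force: [2.9, 0.3, -1.3]
grip_width: 0.121
[0.493  0.0158 0.0664] [ 2.8776  0.2864 -1.2883]
```

View pics/m13.png

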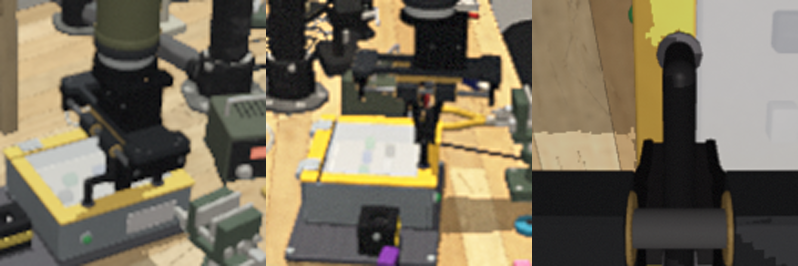

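```bash
python3 - <<'E'
import numpy as np
r=np.hypot(.155,.036);a=np.arctan2(.036,.155)
B=lambda t:np.array([-r*np.cos(a+t),r*np.sin(a+t)])
for k in range(12):
    d=(B(np.radians(5*k+5))-B(np.radians(5*k)))/.3
    print(5*k+5,'tx %.4f ty %.4f'%(-d[1],d[0]))
print((B(np.radians(60))-B(0)))
E
```

```text
5 tx -0.0446 ty 0.0124
10 tx -0.0433 ty 0.0163
15 tx -0.0417 ty 0.0200
20 tx -0.0398 ty 0.0235
25 tx -0.0376 ty 0.0269
30 tx -0.0351 ty 0.0301
35 tx -0.0324 ty 0.0330
40 tx -0.0294 ty 0.0357
45 tx -0.0262 ty 0.0382
50 tx -0.0227 ty 0.0403
55 tx -0.0191 ty 0.0421
60 tx -0.0154 ty 0.0436
[0.10867691 0.11623394]
```

First 20 degrees, two rows per 5 degrees.

```bash
python3 -m jog '[{"rot":[0,0,0],"travel":[-0.022,0.006,0],"jaw":1},{"rot":[0,0,0],"travel":[-0.022,0.006,0],"jaw":1},{"rot":[0,0,0],"travel":[-0.022,0.008,0],"jaw":1},{"rot":[0,0,0],"travel":[-0.022,0.008,0],"jaw":1},{"rot":[0,0,0],"travel":[-0.021,0.01,0],"jaw":1},{"rot":[0,0,0],"travel":[-0.021,0.01,0],"jaw":1},{"rot":[0,0,0],"travel":[-0.02,0.012,0],"jaw":1},{"rot":[0,0,0],"travel":[-0.02,0.012,0],"jaw":1}]'
python3 - <<'E'
from h import *
o=[]
for n,(x,y) in(('scene',(250,110)),('side',(200,100))):
  I=ctrl.get_image(n)[:,:,::-1]; cv2.imwrite(f'pics/{n}14.png',I)
  o.append(cv2.resize(I[y:y+130,x:x+130],(390,390),interpolation=cv2.INTER_CUBIC))
cv2.imwrite('pics/m14.png',np.hstack(o))
s=ctrl.get_state();print(s['position'],s['ft_force'],s['grip_width'])
E
```

```text
time: 14.5
position: [0.5134, 0.0132, 0.1173]
tool_rot: [1.3, 1.149, -1.303]
ft_force: [2.7, 0.3, -5.7]
grip_width: 0.123
[0.5138 0.0131 0.1179] [ 0.4739 -0.2268 -4.7861] 0.1228974424904261
```

View pics/m14.png

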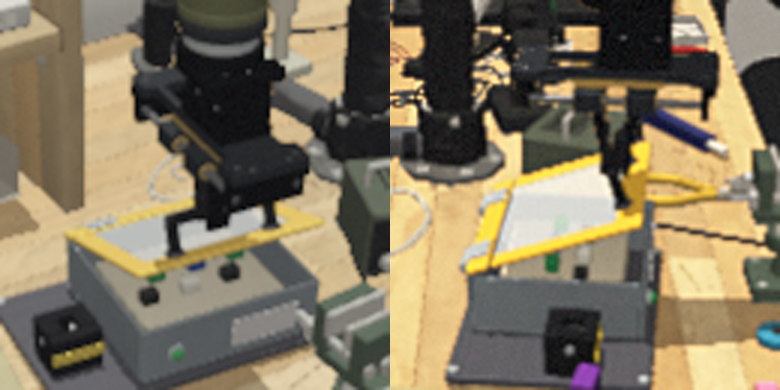

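The guard is rising with the bar held (side panel: frame tilted about 20°, bar near (625,180)). Continuing.

```bash
python3 -m jog '[{"rot":[0,0,0],"travel":[-0.019,0.013,0],"jaw":1},{"rot":[0,0,0],"travel":[-0.019,0.013,0],"jaw":1},{"rot":[0,0,0],"travel":[-0.018,0.015,0],"jaw":1},{"rot":[0,0,0],"travel":[-0.017,0.015,0],"jaw":1},{"rot":[0,0,0],"travel":[-0.016,0.016,0],"jaw":1},{"rot":[0,0,0],"travel":[-0.016,0.017,0],"jaw":1},{"rot":[0,0,0],"travel":[-0.015,0.018,0],"jaw":1},{"rot":[0,0,0],"travel":[-0.015,0.018,0],"jaw":1}]'
python3 - <<'E'
from h import *
o=[]
for n,(x,y) in(('scene',(250,100)),('side',(200,80))):
  I=ctrl.get_image(n)[:,:,::-1]; cv2.imwrite(f'pics/{n}15.png',I)
  o.append(cv2.resize(I[y:y+130,x:x+130],(390,390),interpolation=cv2.INTER_CUBIC))
cv2.imwrite('pics/m15.png',np.hstack(o))
s=ctrl.get_state();print(s['position'],s['ft_force'],s['grip_width'])
E
```

```text
time: 15.4
position: [0.5493, 0.0086, 0.1592]
tool_rot: [1.299, 1.15, -1.304]
ft_force: [-9.4, 2.1, 6.7]
grip_width: 0.124
[0.5504 0.0084 0.16  ] [-8.609  -0.2882  6.8414] 0.12679499368880706
```

View pics/m15.png

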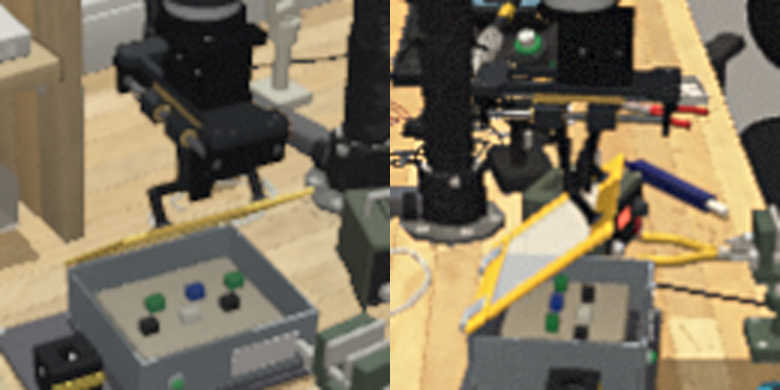

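```bash
python3 -m jog '[{"rot":[0,0,0],"travel":[-0.015,0.017,0],"jaw":1},{"rot":[0,0,0],"travel":[-0.015,0.018,0],"jaw":1},{"rot":[0,0,0],"travel":[-0.012,0.02,0],"jaw":1},{"rot":[0,0,0],"travel":[-0.012,0.02,0],"jaw":1},{"rot":[0,0,0],"travel":[0,0,0],"jaw":1}]'
python3 -m jog '[{"rot":[0,0,0],"travel":[-0.01,0.02,0],"jaw":1},{"rot":[0,0,0],"travel":[-0.01,0.02,0],"jaw":1},{"rot":[0,0,0],"travel":[0,0,0],"jaw":1}]'
python3 - <<'E'
from h import *
o=[]
for n,(x,y) in(('scene',(250,90)),('side',(200,70))):
  I=ctrl.get_image(n)[:,:,::-1]; cv2.imwrite(f'pics/{n}16.png',I)
  o.append(cv2.resize(I[y:y+130,x:x+130],(390,390),interpolation=cv2.INTER_CUBIC))
cv2.imwrite('pics/m16.png',np.hstack(o))
s=ctrl.get_state();print(s['position'],s['ft_force'],s['grip_width'])
E
```

```text
time: 16.0
position: [0.5738, 0.0055, 0.176]
tool_rot: [1.301, 1.147, -1.301]
ft_force: [-6.9, -1.0, 5.6]
grip_width: 0.127
time: 16.3
position: [0.586, 0.004, 0.1823]
tool_rot: [1.302, 1.146, -1.3]
ft_force: [-5.2, -0.3, 5.8]
grip_width: 0.124
[0.5856 0.004  0.1821] [-6.3523 -1.5798  5.736 ] 0.12134302427239667
```

View pics/m16.png

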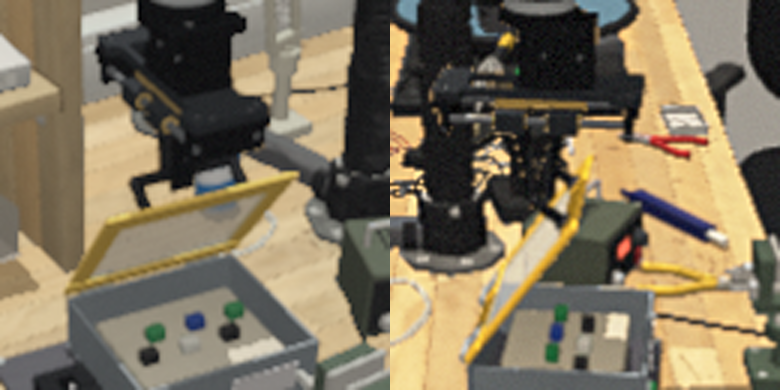

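```bash
python3 - <<'E'
from h import *
o=[]
for n,(x,y,w,h) in(('scene',(265,135,100,60)),('side',(220,115,60,80))):
  I=cv2.imread(f'pics/{n}16.png')
  f=4 if n=='scene' else 6
  cv2.imwrite(f'pics/{n}16z.png',cv2.resize(I[y:y+h,x:x+w],None,fx=f*1.5,fy=f*1.5,interpolation=cv2.INTER_CUBIC)[:600,:800])
S=cam('scene');D=cam('side')
th=np.radians(7.2);ux=np.array([np.cos(th),-np.sin(th),0]);uy=np.array([np.sin(th),np.cos(th),0]);O=np.array([.5623,-.001,.002])
# plate corner prediction: upper face, front edge ~ .174 from hinge(+-), half width .097
for a in(50,55,60):
  t=np.radians(a)
  L=[]
  for r in(0.0,.172):
   for yy in(.097,-.097):
    L.append(O+ux*(.085-r*np.cos(t))+uy*yy+np.array([0,0,.076+r*np.sin(t)]))
  print(a,(proj(S,L)-[265,135]).round(1).tolist(),(proj(D,L)-[220,115]).round(1).tolist())
E
```

```text
50 [[5.9, 52.5], [62.8, 37.0], [22.0, 32.9], [85.3, 16.5]] [[4.1, 76.2], [13.9, 47.1], [43.6, 34.8], [49.2, 9.3]]
55 [[5.9, 52.5], [62.8, 37.0], [20.0, 27.7], [83.3, 11.6]] [[4.1, 76.2], [13.9, 47.1], [39.1, 31.5], [45.3, 6.3]]
60 [[5.9, 52.5], [62.8, 37.0], [17.9, 22.8], [81.2, 7.0]] [[4.1, 76.2], [13.9, 47.1], [34.4, 28.5], [41.2, 3.6]]
```

View pics/scene16z.png

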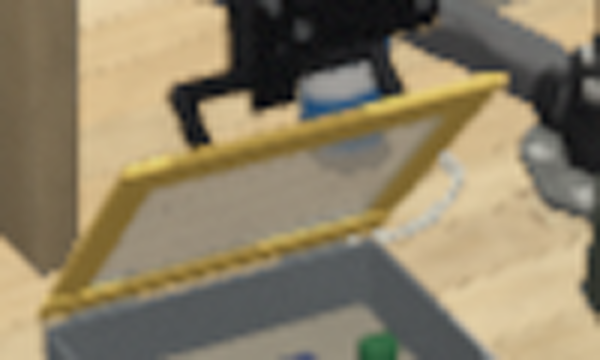

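View pics/side16z.png

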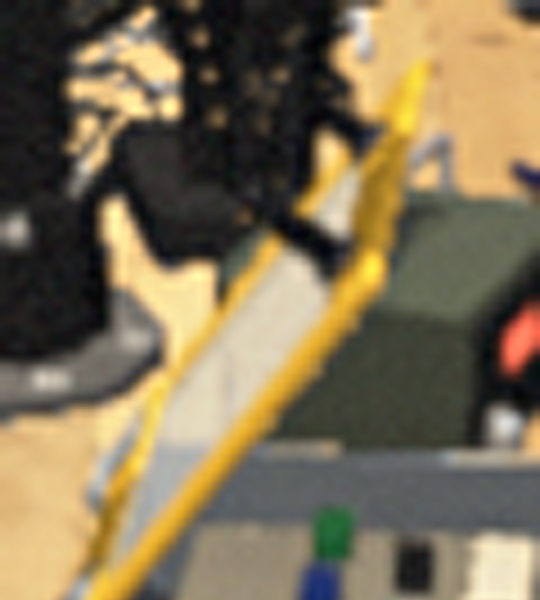

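```bash
python3 -m jog '[{"rot":[0,0,0],"travel":[-0.008,0.022,0],"jaw":1},{"rot":[0,0,0],"travel":[-0.008,0.024,0],"jaw":1},{"rot":[0,0,0],"travel":[0,0,0],"jaw":1},{"rot":[0,0,0],"travel":[0,0,0],"jaw":1},{"rot":[0,0,0],"travel":[0,0,0],"jaw":1}]'
python3 - <<'E'
from h import *
for n,(x,y,w,h) in(('scene',(265,130,100,65)),('side',(215,110,65,85))):
  I=ctrl.get_image(n)[:,:,::-1]; cv2.imwrite(f'pics/{n}17.png',I)
  f=6 if n=='scene' else 7
  cv2.imwrite(f'pics/{n}17z.png',cv2.resize(I[y:y+h,x:x+w],None,fx=f,fy=f,interpolation=cv2.INTER_CUBIC))
s=ctrl.get_state();p=s['position'];print(p,s['ft_force'],s['grip_width'])
d=np.hypot(p[0]-.493,p[1]-.0158); z=p[2]-.0664; print('theta',np.degrees(np.arctan2(.036+z,.155-d)-np.arctan2(36,155)),np.hypot(.036+z,.155-d))
E
```

```text
time: 16.9
position: [0.5998, 0.0021, 0.1869]
tool_rot: [1.302, 1.145, -1.3]
ft_force: [-4.2, -0.4, 5.5]
grip_width: 0.119
[0.5998 0.0021 0.1869] [-3.6825 -0.4009  5.4847] 0.12552225222666738
theta 60.09655825309509 0.16349530429728326
```

View pics/scene17z.png

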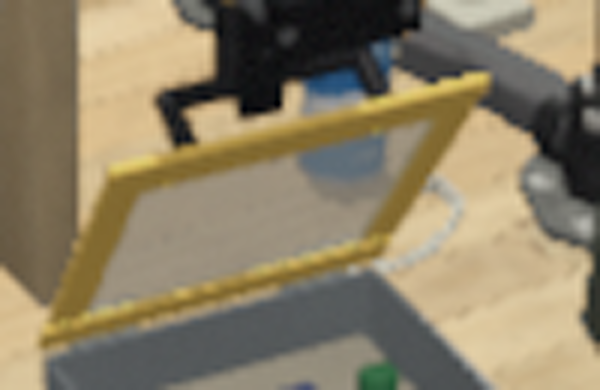

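View pics/side17z.png

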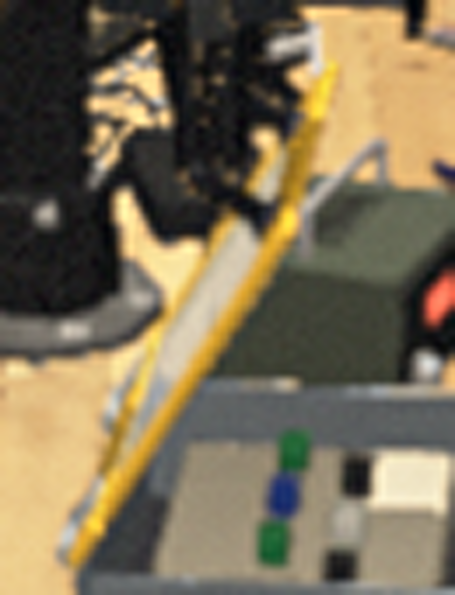

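View pics/side17.png

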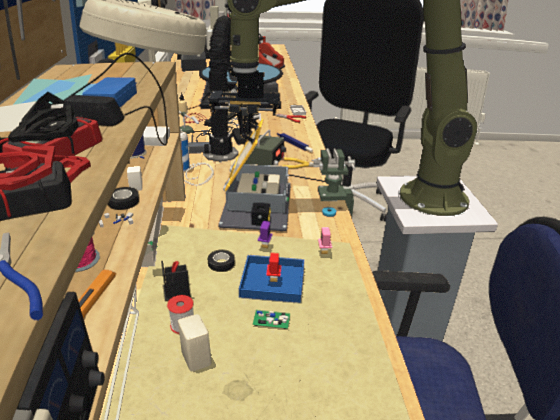

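```bash
python3 -m jog '[{"rot":[0,0,0],"travel":[-0.001,0.006,0],"jaw":1},{"rot":[0,0,0],"travel":[0,0,0],"jaw":1},{"rot":[0,0,0],"travel":[0,0,0],"jaw":1},{"rot":[0,0,0],"travel":[0,0,0],"jaw":1},{"rot":[0,0,0],"travel":[0,0,0],"jaw":1},{"rot":[0,0,0],"travel":[0,0,0],"jaw":1}]'
python3 - <<'E'
from h import *
I=ctrl.get_image('wrist')[:,:,::-1]; cv2.imwrite('pics/wrist18.png',I)
I=ctrl.get_image('scene')[:,:,::-1]; cv2.imwrite('pics/scene18.png',I)
s=ctrl.get_state();p=s['position'];print(p,s['ft_force'],s['grip_width'],s['qd'])
E
```

```text
time: 17.6
position: [0.6014, 0.0019, 0.1874]
tool_rot: [1.302, 1.145, -1.3]
ft_force: [-5.6, -0.4, 6.6]
grip_width: 0.124
[0.6014 0.0019 0.1874] [-5.3376  0.0464  5.7602] 0.12397936776851336 [-0.0003 -0.0011 -0.0007 -0.0005 -0.0003 -0.0011  0.0018]
```

View pics/wrist18.png

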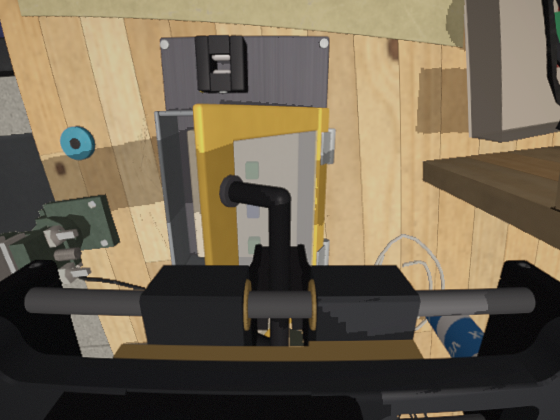

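View pics/scene18.png

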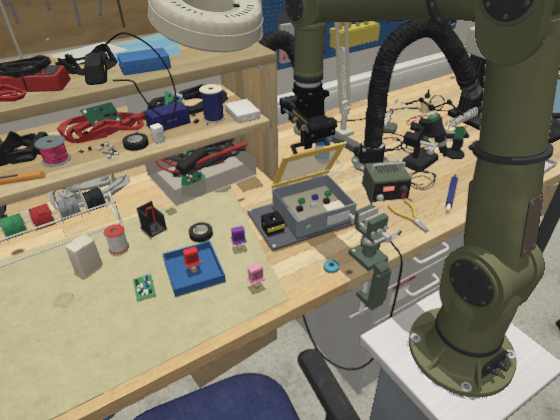

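The bar is held firmly between the pads (wrist (280,235)). The plug stands in the tray (scene (191,260)), the bystanders look untouched, and the arm is still. Handing in.

```bash
python3 -c "from bench import ctrl; print(ctrl.close_job())"
```

```text
the job is handed in; nothing more can be done
None
```

I pulled the red plug out with the guard shut, set it down standing upright in the blue tray and let go. I then raised the guard by its handle to about 60° and handed the job in at about 17.7 s, still gripping it. No verdict was reported.

**Last checks**
- **Guard angle:** arm kinematics gave 60.1° and the scene and side images about 58.5–59°. I then nudged it up by about half a degree and did not re-measure. Both readings are inside the ±5° band.
- **Grip and stillness:** the bar sits between the pads, with the opening steady at about 11 mm, and joint speeds were about zero.
- **Plug and bystanders:** the pictures show the plug upright in the tray and no sign that the tape, pliers, wick reel or circuit board moved. I judged this by eye only.

**What failed or disagreed**
- **First grasp missed:** the fingers shut on air just above the plug. All three views put the fingertips about 29 mm above the reported TCP. I reopened, went 25 mm lower and allowed for that offset from then on.
- **Guard force and radius:** while I raised the guard, the wrist read 8–11 N, settling to about 8 N. The tool ended about 4 mm farther from the hinge than the nominal handle radius. The bar probably shifted slightly in the pads, but it stayed gripped.

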